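Find the fullest storage tin by feel

TASK

Find by feel the heaviest of the three identical closed tins on the wooden board: from the robot's left to its right, lift each in turn well clear of the board to heft it for about a second, and set it back where it stood (the last may stay in hand if it is the heaviest). Then hold the heaviest up, upright and still, a good 15 cm above the board, and finish while holding it there, carried by the gripper alone, with the other two standing in their places. Keep the tins upright throughout and leave the mug, bowl and soap bottle alone.

Things in the scene. Friction and masses are not known exactly. Their poses are not given: they have to be found in the camera images.
- board: fixed wooden board lying flat on the counter, 150 mm (its x) by 420 mm (its y) by 18 mm thick; origin at the centre of its underside, so its top is 18 mm above the origin. Turned up to 0.3 rad either way. The tins stand on it in a row along its y, about 140 mm apart, the middle one near its centre
- tin_left: the leftmost (largest y) of three identical closed metal tins on the board: plain cylinder 64 mm in diameter, 118 mm tall (the top 12 mm is the fixed lid, same diameter). Origin at the centre of its underside, z up its axis. Weighs 0.14 to 0.48 kg with its hidden contents, which can shift slightly; one of the three, drawn afresh each time, is at least 0.14 kg heavier than both others
- tin_middle: the middle one of three identical closed metal tins on the board: plain cylinder 64 mm in diameter, 118 mm tall (the top 12 mm is the fixed lid, same diameter). Origin at the centre of its underside, z up its axis. Weighs 0.14 to 0.48 kg with its hidden contents, which can shift slightly; one of the three, drawn afresh each time, is at least 0.14 kg heavier than both others
- tin_right: the rightmost (smallest y) of three identical closed metal tins on the board: plain cylinder 64 mm in diameter, 118 mm tall (the top 12 mm is the fixed lid, same diameter). Origin at the centre of its underside, z up its axis. Weighs 0.14 to 0.48 kg with its hidden contents, which can shift slightly; one of the three, drawn afresh each time, is at least 0.14 kg heavier than both others
- mug: white mug, 80 mm in diameter, 90 mm tall, handle at its +y; origin at the centre of its underside; loose bystander, leave it alone
- bowl: red plastic bowl, 150 mm in diameter, 60 mm tall; origin at the centre of its underside; loose bystander, leave it alone
- soap: yellow soap bottle, 60 mm in diameter, 170 mm tall; origin at the centre of its underside; loose bystander, leave it alone
Not all that is in view belongs to the job. Leave any red look-alike of the tin_middle alone. Leave any turquoise look-alike of the tin_right alone.

How it is judged:
By the outcome, as a careful person would: the job done as asked, in the order asked, and still so for the second after the job is handed in, while the arm keeps its last pose, push and grip.
It also fails if it takes over 72 s, if anything falls off the work surface, if the arm or the gripper's body presses on something with over 40 N, if the wrist force passes 120 N, or if a joint passes its speed limit or range.

ROBOT

A 7-joint arm with a two-finger parallel gripper is mounted at the origin on the work surface. World frame = base frame: x ahead of the robot, y to its left, z up, the work surface at z = 0. Lengths are in m, angles in rad, forces in N, time in s.
With the tool pointing down it reaches from about 0.4 to 0.875 m from the base axis. Payload 19.3 kg.
Tool frame: the origin (TCP) lies at the very end of the fingers, on their centre line; the grasp point (between the pads) lies 19 mm behind it; z points along the fingers, y is the line along which they close (so a half turn about z gives the same grasp; the last joint's range is limited). The gripper opens to 85 mm and grips with 20 to 120 N. Pads are 22 mm wide; open, the fingers measure 114 mm over their backs; the gripper's body (76 mm by 85 mm) begins 54 mm behind the grasp point. The pads swing forward as they close: fully open they stand 13 mm farther back than shut.
Start: joints at [-0.07, 0.521, -0.036, 1.599, 0.021, 1.021, -0.113], TCP at [0.625, -0, 0.231] pointing down, gripper open.
Joint ranges: [-2.91, 2.91], [-0.3, 2.13], [-1.5, 1.42], [0.17, 2.43], [-1.26, 4.41], [0.16, 1.93], [-2.52, 2.52]. Speed limits (rad/s): [1.89, 1.89, 2.39, 2.39, 3.01, 3.01, 3.01].

INTERFACE

Orientations are given as [roll, pitch, yaw] about the fixed x, y, z axes, in that order (R = Rz(yaw) Ry(pitch) Rx(roll)).
In Python, from workcell import bot gives the robot as it stands.
- The arm moves only by the tool jog_arm, never from a script. Its argument "motion" is a list of rows, each a list of 5 numbers: the shift along the tool's x, y, z scaled (see below), then the turn about the tool's z scaled (see below), then the opening, from 0 (shut) to 1 (fully open). A call has 1 to 12 rows; each row shifts and turns the commanded pose from where the row before left it, along the tool's axes as they then stand; what a row does not reach is not made up. The controller multiplies each number of a shift by 30 mm and each number of a turn by 0.08 rad. A row lasts 1/10 s, in which the tool goes at most 50 mm and 8.59 degrees, less where a joint would pass 70% of its speed; a pose out of reach is approached as far as the arm can. A call with a number of a shift or a turn outside -1 to 1 is refused whole. A call with a gripper value outside its range is refused whole. The fingers move at their own pace and stop on an object; "newtons" is the grip in N (left out, the last holds). Time passes only in rows, so rows that do not move let the fingers close. It gives the time, the measured TCP pose, the force, the opening and the grip force at its end, in the units of the state.
- bot.observe(): the state, without advancing time (a new reading comes with each control period).
- bot.grab_frame(name): name is "scene" or "side" or "wrist"; returns a dict with "pixels" (400x640x3 uint8, red, green, blue), "fovy" (degrees; the focal length in pixels is half the picture's height over the tangent of half this angle, whatever the lens; pixels are square), "cx", "cy" (the principal point, pixels), "rvec" (rotation vector, rad) and "tvec" (3), from world to camera coordinates, as OpenCV has them; the wrist camera has in their place "mount" (4x4, takes a point from camera to tool coordinates, whose origin is the TCP and whose axes are the flange's). Camera axes: x right, y down, z forward; pixel columns grow to the right and rows downward; lengths in m; the calibration is good to about 2 mm. A picture is of the moment at which its call begins: read the wrist's pose just before it. There is no depth.
- bot.job_done(): hands the job in; it is judged then, once.
The state is a dict: "clock": time; "qpos": joint angles; "qd": joint speeds; "joint_efforts": joint torques, N m; "position": TCP position; "tool_rot": TCP orientation; "force": force on the tool from outside, world axes, zero at the start; "moment": the same for the moment, N m; "grip_width": finger opening in m; "finger_force": force on a finger pad.
Only numpy, scipy, OpenCV 4.12 (cv2) and the standard library are available. Lean on these libraries where they do the work, as an engineer would, in place of code of your own. Each camera call takes 0.05 s, during which the arm holds its last target. There are 200 camera calls.

## Working session

There is one attempt and no reset: what is moved stays moved. The work goes in short steps, Python scripts to look and compute and a tool call to move; the robot and the scene stay as the last step left them, time stands still between calls to the robot, and variables do not carry over. Pictures are saved under pics/ and viewed, at most 10 in all, crops included, and the job is handed in when it is done.

Besides the shell and the picture viewer there is one more tool, called after "Emit:" as name(argument=value, ...), one argument or row to a line, values as JSON. jog_arm: Moves the arm, as the interface text tells. Shifts and turns lie within -1 to 1; 1 stands for 30 mm of shift or 0.08 rad of turn. Its arguments: {"type":"object","properties":{"motion":{"type":"array","items":{"type":"array","items":{"type":"number"}}},"newtons":{"type":"number"}},"required":["motion"]}

```bash
mkdir -p pics; cat > h.py <<'E'
import numpy as np, cv2
from workcell import bot
def grab(n,save=None):
    f=bot.grab_frame(n)
    f['img']=np.ascontiguousarray(f['pixels'][...,::-1])
    if save: cv2.imwrite('pics/'+save,f['img'])
    return f
def ray(f,u,v):
    fl=200/np.tan(np.radians(f['fovy'])/2)
    d=np.array([(u-f['cx'])/fl,(v-f['cy'])/fl,1.])
    R=cv2.Rodrigues(np.array(f['rvec'],float))[0]; t=np.array(f['tvec'],float).ravel()
    return -R.T@t, R.T@d
def onplane(f,u,v,z):
    o,d=ray(f,u,v); return o+d*(z-o[2])/d[2]
def proj(f,P):
    fl=200/np.tan(np.radians(f['fovy'])/2)
    K=np.array([[fl,0,f['cx']],[0,fl,f['cy']],[0,0,1]])
    return cv2.projectPoints(np.array(P,float).reshape(-1,3),np.array(f['rvec'],float),np.array(f['tvec'],float),K,None)[0].reshape(-1,2)
E
python3 - <<'E'
from h import *
print(bot.observe())
a=grab('scene','s0.png');b=grab('side','d0.png')
for f in(a,b): print({k:v for k,v in f.items() if k not in('pixels','img')}, ray(f,320,200))
E
```

```text
{'clock': 0.0, 'qpos': array([-0.07018566,  0.52205931, -0.03631383,  1.60000721,  0.02123176,
        1.02110374, -0.11279203]), 'qd': array([ 0.00077372, -0.00083092, -0.00032559, -0.00050293,  0.0002617 ,
        0.00104937,  0.0010244 ]), 'joint_efforts': array([-4.24098413e-03, -9.27110124e+01,  1.97758444e+00, -3.69928443e+01,
        1.76317629e-02,  8.19846697e-03, -6.58496788e-05]), 'position': array([ 6.24655684e-01, -6.34701170e-05,  2.30697958e-01]), 'tool_rot': array([-3.14040665e+00,  1.19156206e-04,  1.57078487e+00]), 'force': array([-0.02533746,  0.78501777, -0.61023381]), 'moment': array([-0.01803358,  0.06085333, -0.05316676]), 'finger_force': 0.0, 'grip_width': 0.08556122626296622}
{'fovy': 50.20899094814727, 'cx': 322.0008907288727, 'cy': 198.8467315368994, 'rvec': array([ 1.74834826,  1.74178552, -0.77452994]), 'tvec': array([-0.01120992, -0.35580719,  1.56340605])} (array([1.38352997, 0.03359722, 0.80974004]), array([-0.72739171, -0.02155231, -0.6859053 ]))
{'fovy': 47.933590060725464, 'cx': 322.76069131072205, 'cy': 199.2900804465307, 'rvec': array([ 2.34246579, -0.05572033,  0.02247628]), 'tvec': array([-0.57225043,  0.05167185,  1.49924416])} (array([ 0.5233999 , -1.06385664,  1.08265191]), array([ 0.02712954,  0.71477743, -0.69885432]))
```

View pics/s0.png

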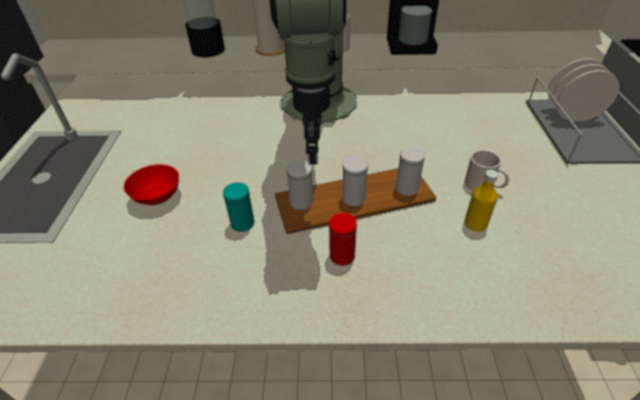

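View pics/d0.png

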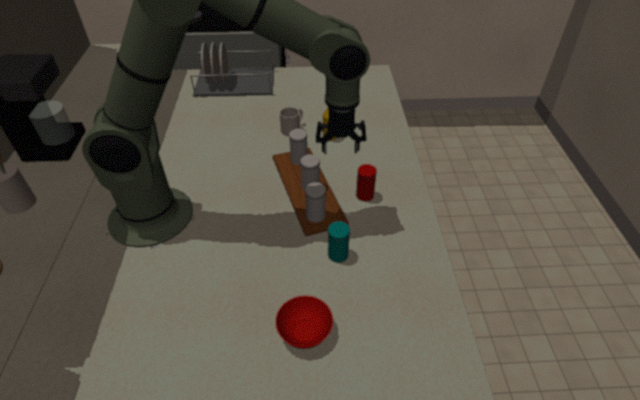

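The scene view looks back at the robot. Three grey tins stand on the brown board, with lids at about (301,170), (354,166) and (411,157). Image right is +y, so tin_left is the one at (411,157). The things that could be mistaken for them are the red look-alike (343,240), the turquoise one (238,207), the mug (484,172) and the soap bottle (480,205). I choose the three grey cylinders on the board and check them in a close crop.

```bash
python3 - <<'E'
from h import *
a=grab('scene');b=grab('side')
c1=cv2.resize(a['img'][135:245,270:450],None,fx=4,fy=4,interpolation=cv2.INTER_CUBIC)
cv2.imwrite('pics/c1.png',c1)
c2=cv2.resize(b['img'][120:240,265:385],None,fx=5,fy=5,interpolation=cv2.INTER_CUBIC)
cv2.imwrite('pics/c2.png',c2)
hsv=cv2.cvtColor(a['img'],cv2.COLOR_BGR2HSV)
m=cv2.inRange(hsv,(5,100,50),(20,255,220)); m[:, :270]=0; m[:,450:]=0;m[:160]=0;m[240:]=0
cs,_=cv2.findContours(m,cv2.RETR_EXTERNAL,cv2.CHAIN_APPROX_NONE)
pts=np.vstack([c for c in cs if cv2.contourArea(c)>20])
h=cv2.convexHull(pts)
ap=cv2.approxPolyDP(h,4,True).reshape(-1,2)
for p in ap: print(p,onplane(a,*p,.018).round(3))
E
```

```text
[435 197] [0.537 0.32  0.018]
[356 222] [0.627 0.102 0.018]
[288 233] [ 0.663 -0.07   0.018]
[275 194] [ 0.518 -0.115  0.018]
[397 169] [0.416 0.232 0.018]
[422 178] [0.457 0.298 0.018]
```

View pics/c1.png

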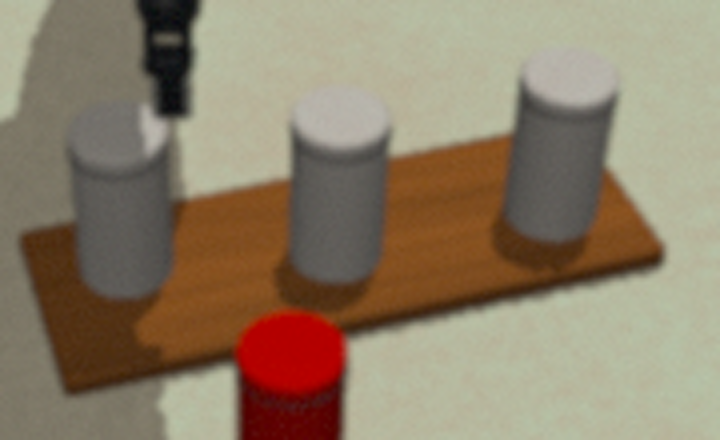

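View pics/c2.png

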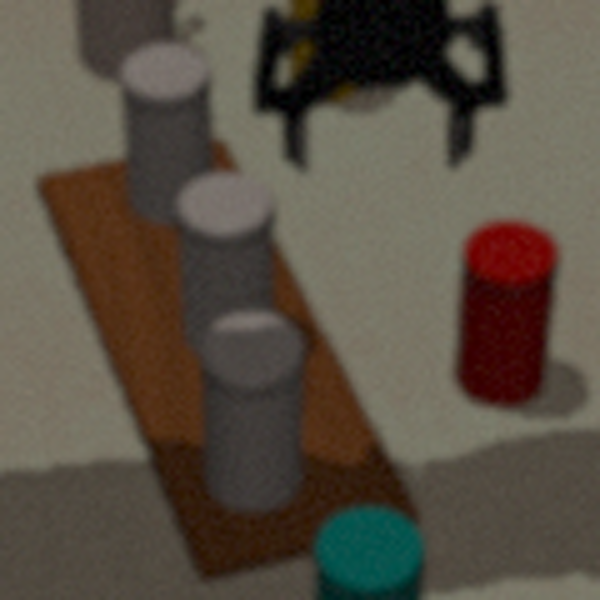

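The scene crop shows lid centres at about (412,154.5), (355,165) and (300,169). The side crop shows them at (298,134), (310,161) and (315,190). All three are plain grey cylinders on the board, and the look-alikes stand off it.

```bash
python3 - <<'E'
from h import *
a=grab('scene');b=grab('side')
S=[(412.25,154.5),(355.25,165),(300,169.25)];D=[(298,134.4),(310,161),(315.4,189.6)]
for s,d in zip(S,D):
    o1,d1=ray(a,*s);o2,d2=ray(b,*d)
    A=np.stack([d1,-d2],1); k=np.linalg.lstsq(A,o2-o1,rcond=None)[0]
    p1=o1+k[0]*d1;p2=o2+k[1]*d2
    print('tri',((p1+p2)/2).round(4),'gap',np.linalg.norm(p1-p2).round(4),'planes',onplane(a,*s,.136).round(4),onplane(b,*d,.136).round(4))
# red, turquoise, mug, soap tops
for n,f,p,z in[('red',a,(343,223),.118),('turq',a,(237,190),.118),('mug',a,(484,159),.09)]: print(n,onplane(f,*p,z).round(3))
f=bot.grab_frame('wrist'); print(f['mount'],f['fovy'])
E
```

```text
tri [0.4959 0.2499 0.1302] gap 0.0023 planes [0.5019 0.2489 0.136 ] [0.4966 0.2401 0.136 ]
tri [0.5347 0.1001 0.1289] gap 0.0019 planes [0.5422 0.1001 0.136 ] [0.535  0.0902 0.136 ]
tri [ 0.5477 -0.0397  0.1281] gap 0.0016 planes [ 0.5564 -0.0384  0.136 ] [ 0.5479 -0.0491  0.136 ]
red [0.726 0.064 0.118]
turq [ 0.611 -0.191  0.118]
mug [0.466 0.453 0.09 ]
[[-4.08748356e-04 -9.55110732e-01 -2.96248751e-01  7.61331268e-02]
 [ 9.99999498e-01 -6.61487160e-04  7.52898818e-04 -1.06570204e-03]
 [-9.15066486e-04 -2.96248294e-01  9.55110523e-01 -1.42910432e-01]
 [ 0.00000000e+00  0.00000000e+00  0.00000000e+00  1.00000000e+00]] 58.754227160643374
```

Emit:
jog_arm(
  motion=[
    [0.4,-0.2,0,0,1],
    [0.75,-0.38,0,0,1],
    [0.8,-0.4,0,0,1],
    [0.8,-0.4,0,0,1],
    [0.8,-0.4,0,0,1],
    [0.8,-0.4,0,0,1],
    [0.8,-0.4,0,0,1],
    [0.8,-0.4,0,0,1],
    [0.8,-0.4,0,0,1],
    [0.8,-0.4,0,0,1],
    [0.5,-0.3,0,0,1],
    [0.2,-0.16,0,0,1],
  ],
)

```text
clock: 1.55
position: [0.4962, 0.2497, 0.2314]
tool_rot: [-3.141, -0.001, 1.573]
force: [0.4, -0.2, 0.1]
grip_width: 0.0856
finger_force: 0.0
```

Emit:
jog_arm(
  motion=[
    [0,0,0,0,1],
    [0,0,0,0,1],
    [0,0,0,0,1],
  ],
)

```text
clock: 1.85
position: [0.4983, 0.2465, 0.2313]
tool_rot: [3.141, 0.0, 1.569]
force: [0.2, 0.5, -0.5]
grip_width: 0.0855
finger_force: 0.0
```

```bash
cat >> h.py <<'E'
from scipy.spatial.transform import Rotation as Ro
def wrist(save=None):
    s=bot.observe(); f=grab('wrist',save)
    T=np.eye(4);T[:3,:3]=Ro.from_euler('xyz',s['tool_rot']).as_matrix();T[:3,3]=s['position']
    W=np.linalg.inv(T@np.array(f['mount']))
    f['rvec']=cv2.Rodrigues(W[:3,:3])[0].ravel();f['tvec']=W[:3,3];f['state']=s
    return f
E
python3 - <<'E'
from h import *
f=wrist('w0.png');s=f['state'];print(s['clock'],s['position'],s['tool_rot'],s['force'])
print(proj(f,[[.498,.247,.136],[.5385,.1,.136]]))
E
```

```text
1.85 [0.4983209  0.24651151 0.23131406] [3.14132923e+00 2.86832958e-04 1.56934328e+00] [ 0.22614528  0.49818382 -0.49592107]
[[319.62176125 204.28159392]
 [368.85734476 373.74022547]]
```

View pics/w0.png

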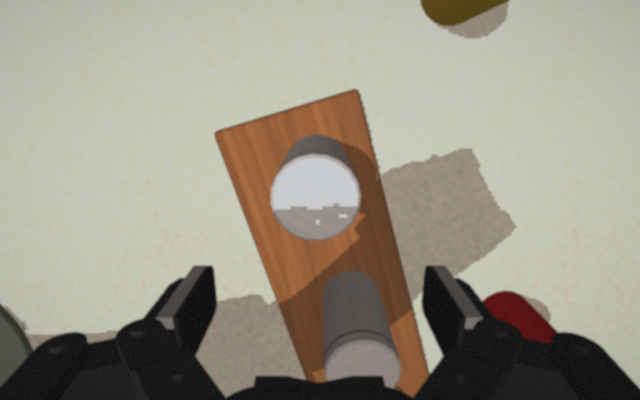

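The wrist view shows the left tin's lid centred at about (315.5,197) between the fingers. The middle tin's lid is at about (363,374).

```bash
python3 - <<'E'
from h import *
f=wrist()
print(f['state']['position'])
for p in[(315.5,197),(363,374)]: print(onplane(f,*p,.136).round(4))
print(onplane(f,218,133,.018),onplane(f,357,91,.018))
print(np.linalg.norm(onplane(f,271,197,.136)-onplane(f,360,197,.136)), proj(f,[f['state']['position']]))
E
```

```text
[0.49827577 0.24656745 0.23129066]
[0.4951 0.2524 0.136 ]
[0.5336 0.0998 0.136 ]
[0.39776177 0.28382554 0.018     ] [0.53417245 0.32325397 0.018     ]
0.06220660764497995 [[321.02351186 269.79149034]]
```

```bash
cat >> h.py <<'E'
def heft(n):
    r=[]
    for _ in range(n):
        bot.grab_frame('wrist'); s=bot.observe(); r.append(np.r_[s['force'],s['joint_efforts'][1],s['joint_efforts'][3]])
    r=np.array(r); print('t',s['clock'],'pos',s['position'].round(4),'mean',r.mean(0).round(3),'std',r.std(0).round(3),'w',s['grip_width'],s['finger_force'])
E
python3 -c "
from h import *
heft(6)"
```

```text
t 2.25 pos [0.4979 0.2474 0.2313] mean [ 1.4000e-02  2.1900e-01  1.4700e-01 -8.0311e+01 -3.5273e+01] std [0.408 0.351 0.254 0.022 0.002] w 0.08555849691272992 0.0
```

Emit:
jog_arm(
  motion=[
    [0.17,-0.1,0.2,0,1],
    [0,0,0.5,0,1],
    [0,0,0.7,0,1],
    [0,0,0.8,0,1],
    [0,0,0.8,0,1],
    [0,0,0.7,0,1],
    [0,0,0.6,0,1],
    [0,0,0.4,0,1],
    [0,0,0.1,0,1],
    [0,0,0,0,1],
    [0,0,0,0,1],
    [0,0,0,0,1],
  ],
  newtons=40,
)

```text
clock: 3.45
position: [0.4952, 0.2528, 0.0881]
tool_rot: [3.141, -0.001, 1.571]
force: [-0.6, -0.2, 0.0]
grip_width: 0.0854
finger_force: 0.0
```

Emit:
jog_arm(
  motion=[
    [0,0,0,0,0.6],
    [0,0,0,0,0.6],
    [0,0,0,0,0.6],
  ],
)

```text
clock: 3.75
position: [0.4952, 0.2528, 0.088]
tool_rot: [3.141, -0.001, 1.571]
force: [-1.2, -1.2, 9.5]
grip_width: 0.0636
finger_force: 41.6
```

Emit:
jog_arm(
  motion=[
    [0,0,0,0,0.3],
    [0,0,0,0,0.3],
    [0,0,-0.1,0,0.3],
    [0,0,-0.3,0,0.3],
    [0,0,-0.5,0,0.3],
    [0,0,-0.6,0,0.3],
    [0,0,-0.6,0,0.3],
    [0,0,-0.6,0,0.3],
    [0,0,-0.5,0,0.3],
    [0,0,-0.4,0,0.3],
    [0,0,-0.3,0,0.3],
    [0,0,-0.1,0,0.3],
  ],
)

```text
clock: 4.95
position: [0.495, 0.2527, 0.2082]
tool_rot: [3.141, -0.0, 1.571]
force: [0.5, -0.2, -2.0]
grip_width: 0.0638
finger_force: 44.6
```

Emit:
jog_arm(
  motion=[
    [0,0,0,0,0.3],
    [0,0,0,0,0.3],
    [0,0,0,0,0.3],
  ],
)

```text
clock: 5.25
position: [0.4946, 0.2524, 0.2067]
tool_rot: [-3.141, 0.001, 1.571]
force: [0.3, 0.6, -2.5]
grip_width: 0.0638
finger_force: 44.6
```

```bash
python3 -c "
from h import *
heft(20); grab('scene','h1.png')"
```

```text
t 6.25 pos [0.4948 0.2526 0.2073] mean [ 9.0000e-03  1.6000e-01 -1.9580e+00 -8.2693e+01 -3.4468e+01] std [0.485 0.481 0.491 0.064 0.023] w 0.06376658076319276 44.56510506570339
```

Emit:
jog_arm(
  motion=[
    [0,0,0.1,0,0.3],
    [0,0,0.4,0,0.3],
    [0,0,0.6,0,0.3],
    [0,0,0.7,0,0.3],
    [0,0,0.7,0,0.3],
    [0,0,0.6,0,0.3],
    [0,0,0.4,0,0.3],
    [0,0,0.25,0,0.3],
    [0,0,0.15,0,0.3],
    [0,0,0.1,0,0.3],
    [0,0,0,0,0.3],
    [0,0,0,0,0.3],
  ],
)

```text
clock: 7.5
position: [0.4953, 0.2528, 0.0879]
tool_rot: [3.14, -0.001, 1.571]
force: [0.9, -0.4, 1.3]
grip_width: 0.0637
finger_force: 44.5
```

Emit:
jog_arm(
  motion=[
    [0,0,0,0,0.3],
    [0,0,0,0,0.3],
  ],
)

```text
clock: 7.7
position: [0.4953, 0.2527, 0.0878]
tool_rot: [3.14, -0.001, 1.571]
force: [0.5, -0.7, 7.0]
grip_width: 0.064
finger_force: 45.0
```

Emit:
jog_arm(
  motion=[
    [0,0,0,0,0.8],
    [0,0,0,0,1],
    [0,0,0,0,1],
    [0,0,0,0,1],
    [0,0,-0.3,0,1],
    [0,0,-0.6,0,1],
    [0,0,-0.8,0,1],
    [0,0,-0.8,0,1],
    [0,0,-0.8,0,1],
    [0,0,-0.7,0,1],
    [0,0,-0.5,0,1],
    [0,0,-0.3,0,1],
  ],
)

```text
clock: 8.9
position: [0.4951, 0.2527, 0.2331]
tool_rot: [3.14, -0.001, 1.571]
force: [-0.2, -0.3, 0.1]
grip_width: 0.0853
finger_force: 0.0
```

Emit:
jog_arm(
  motion=[
    [-0.2,0.05,0,0,1],
    [-0.5,0.15,0,0,1],
    [-0.7,0.2,0,0,1],
    [-0.8,0.2,0,0,1],
    [-0.8,0.2,0,0,1],
    [-0.8,0.2,0,0,1],
    [-0.7,0.15,0,0,1],
    [-0.4,0.1,0,0,1],
    [-0.2,0.05,0,0,1],
    [0,0,0,0,1],
    [0,0,0,0,1],
    [0,0,0,0,1],
  ],
)

```text
clock: 10.1
position: [0.5336, 0.1005, 0.2312]
tool_rot: [-3.141, -0.0, 1.572]
force: [0.6, 0.4, -0.7]
grip_width: 0.0854
finger_force: 0.0
```

```bash
python3 - <<'E'
from h import *
f=wrist('w1.png'); print(f['state']['position'],f['state']['force'],proj(f,[[.534,.1,.136]]))
heft(6)
a=grab('scene')
w=cv2.resize(f['img'],(480,300)); c=cv2.resize(a['img'][130:245,270:450],(470,300))
cv2.imwrite('pics/w1c.png',f['img'])
cv2.imwrite('pics/c3.png',cv2.resize(a['img'][135:245,270:450],None,fx=4,fy=4,interpolation=cv2.INTER_CUBIC))
E
```

```text
[0.53358744 0.1005378  0.23122341] [ 0.56101139  0.44762004 -0.68185932] [[320.72156771 205.78604405]]
t 10.45 pos [0.5338 0.0997 0.2313] mean [ -0.146   0.083  -0.458 -77.676 -34.923] std [0.274 0.396 0.224 0.016 0.006] w 0.08546622975600303 0.0
```

View pics/w1.png

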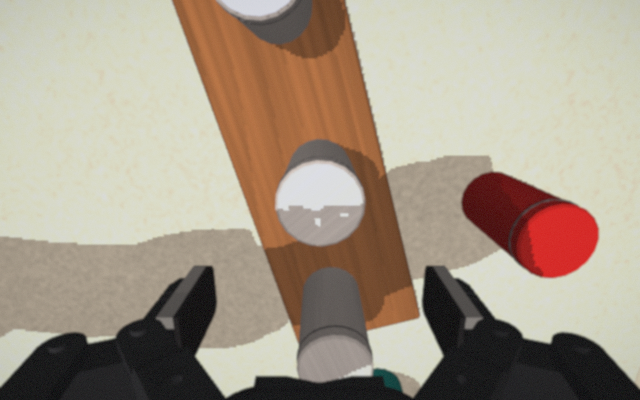

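View pics/c3.png

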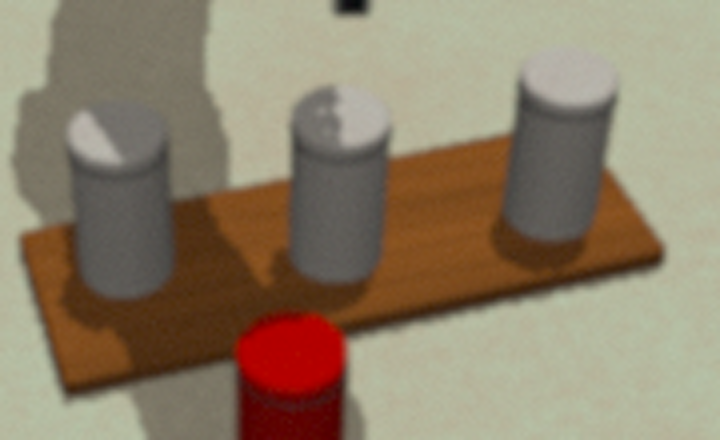

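The left tin stands where it did, with its lid at crop (569,78). The middle lid is centred at about (320,202) in the wrist view, so I shift 2–3 mm in +y and descend.

Emit:
jog_arm(
  motion=[
    [0.08,0,0.2,0,1],
    [0,0,0.5,0,1],
    [0,0,0.7,0,1],
    [0,0,0.8,0,1],
    [0,0,0.8,0,1],
    [0,0,0.7,0,1],
    [0,0,0.6,0,1],
    [0,0,0.4,0,1],
    [0,0,0.1,0,1],
    [0,0,0,0,1],
    [0,0,0,0,1],
    [0,0,0,0,1],
  ],
)

```text
clock: 11.7
position: [0.5342, 0.1021, 0.088]
tool_rot: [3.14, -0.0, 1.571]
force: [-0.7, -0.3, 0.7]
grip_width: 0.0853
finger_force: 0.0
```

Emit:
jog_arm(
  motion=[
    [0,0,0,0,0.6],
    [0,0,0,0,0.6],
    [0,0,0,0,0.3],
    [0,0,0,0,0.3],
    [0,0,0,0,0.3],
  ],
)

```text
clock: 12.2
position: [0.5342, 0.102, 0.088]
tool_rot: [3.141, -0.0, 1.571]
force: [-1.1, -0.2, 9.7]
grip_width: 0.0636
finger_force: 41.5
```

Emit:
jog_arm(
  motion=[
    [0,0,-0.1,0,0.3],
    [0,0,-0.3,0,0.3],
    [0,0,-0.5,0,0.3],
    [0,0,-0.6,0,0.3],
    [0,0,-0.6,0,0.3],
    [0,0,-0.6,0,0.3],
    [0,0,-0.5,0,0.3],
    [0,0,-0.4,0,0.3],
    [0,0,-0.3,0,0.3],
    [0,0,-0.1,0,0.3],
    [0,0,0,0,0.3],
    [0,0,0,0,0.3],
  ],
)

```text
clock: 13.4
position: [0.5335, 0.1019, 0.2067]
tool_rot: [-3.141, 0.0, 1.571]
force: [-0.2, 0.1, -4.6]
grip_width: 0.0637
finger_force: 45.5
```

```bash
python3 -c "
from h import *
heft(22)"
```

```text
t 14.5 pos [0.5338 0.102  0.2073] mean [ 7.1000e-02  3.5000e-02 -4.4440e+00 -8.1674e+01 -3.4886e+01] std [0.432 0.55  0.44  0.175 0.043] w 0.06398143615627468 45.508732558228076
```

Emit:
jog_arm(
  motion=[
    [0,0,0.1,0,0.3],
    [0,0,0.4,0,0.3],
    [0,0,0.6,0,0.3],
    [0,0,0.7,0,0.3],
    [0,0,0.7,0,0.3],
    [0,0,0.6,0,0.3],
    [0,0,0.4,0,0.3],
    [0,0,0.25,0,0.3],
    [0,0,0.15,0,0.3],
    [0,0,0.1,0,0.3],
    [0,0,0,0,0.3],
    [0,0,0,0,0.3],
  ],
)

```text
clock: 15.7
position: [0.534, 0.102, 0.0881]
tool_rot: [3.141, -0.0, 1.571]
force: [-2.3, -1.0, 6.1]
grip_width: 0.0637
finger_force: 46.3
```

Emit:
jog_arm(
  motion=[
    [0,0,0,0,0.3],
    [0,0,0,0,0.3],
  ],
)

```text
clock: 15.9
position: [0.534, 0.102, 0.0881]
tool_rot: [3.141, -0.0, 1.571]
force: [-3.6, -0.3, 6.4]
grip_width: 0.0638
finger_force: 46.4
```

Emit:
jog_arm(
  motion=[
    [0,0,0,0,0.8],
    [0,0,0,0,1],
    [0,0,0,0,1],
    [0,0,0,0,1],
    [0,0,-0.3,0,1],
    [0,0,-0.6,0,1],
    [0,0,-0.8,0,1],
    [0,0,-0.8,0,1],
    [0,0,-0.8,0,1],
    [0,0,-0.7,0,1],
    [0,0,-0.5,0,1],
    [0,0,-0.3,0,1],
  ],
)

```text
clock: 17.1
position: [0.5341, 0.102, 0.2331]
tool_rot: [3.14, -0.001, 1.571]
force: [-0.1, -0.7, -0.2]
grip_width: 0.0851
finger_force: 0.0
```

Emit:
jog_arm(
  motion=[
    [-0.2,0.03,0,0,1],
    [-0.5,0.05,0,0,1],
    [-0.7,0.05,0,0,1],
    [-0.75,0.05,0,0,1],
    [-0.75,0.05,0,0,1],
    [-0.7,0.05,0,0,1],
    [-0.5,0.05,0,0,1],
    [-0.35,0.05,0,0,1],
    [-0.18,0.05,0,0,1],
    [0,0,0,0,1],
    [0,0,0,0,1],
    [0,0,0,0,1],
  ],
)

```text
clock: 18.3
position: [0.5467, -0.0361, 0.2313]
tool_rot: [-3.141, -0.0, 1.572]
force: [-0.2, -0.1, -0.0]
grip_width: 0.085
finger_force: 0.0
```

```bash
python3 - <<'E'
from h import *
f=wrist('w2.png'); print(f['state']['position'],f['state']['force'],proj(f,[[.547,-.037,.136],[.5338,.102,.136]]))
heft(6)
E
```

```text
[ 0.5466561  -0.03607288  0.23126549] [-0.24734999 -0.10749996 -0.01910179] [[320.61315725 206.29091716]
 [298.70198983 -18.37847059]]
t 18.65 pos [ 0.5467 -0.0368  0.2313] mean [ 5.1000e-02 -3.0200e-01  6.0000e-03 -7.8384e+01 -3.5007e+01] std [0.395 0.341 0.347 0.03  0.002] w 0.08539170503576254 0.0
```

View pics/w2.png

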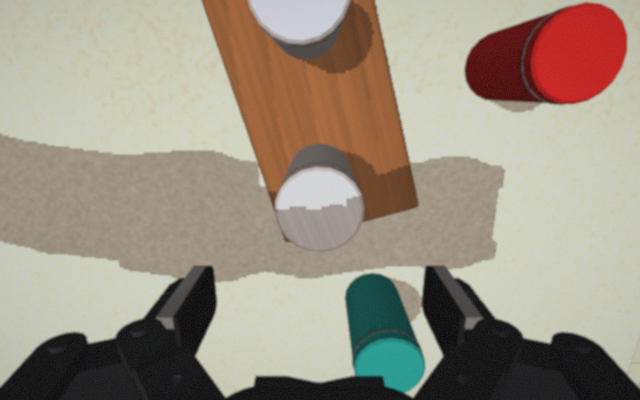

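The right lid is centred at about (319.5,207), within 1 px of the prediction. The turquoise look-alike at (389,365) is clear of the fingers' path, so I descend.

Emit:
jog_arm(
  motion=[
    [0,0,0.2,0,1],
    [0,0,0.5,0,1],
    [0,0,0.7,0,1],
    [0,0,0.8,0,1],
    [0,0,0.8,0,1],
    [0,0,0.7,0,1],
    [0,0,0.6,0,1],
    [0,0,0.4,0,1],
    [0,0,0.1,0,1],
    [0,0,0,0,1],
    [0,0,0,0,1],
    [0,0,0,0,1],
  ],
)

```text
clock: 19.85
position: [0.5471, -0.0369, 0.0881]
tool_rot: [3.14, -0.0, 1.571]
force: [-0.3, 0.0, 0.1]
grip_width: 0.0855
finger_force: 0.0
```

Emit:
jog_arm(
  motion=[
    [0,0,0,0,0.6],
    [0,0,0,0,0.6],
    [0,0,0,0,0.3],
    [0,0,0,0,0.3],
    [0,0,0,0,0.3],
  ],
)

```text
clock: 20.35
position: [0.5469, -0.0369, 0.088]
tool_rot: [3.141, -0.0, 1.571]
force: [-3.5, 1.3, 11.5]
grip_width: 0.0641
finger_force: 41.5
```

Emit:
jog_arm(
  motion=[
    [0,0,-0.1,0,0.3],
    [0,0,-0.3,0,0.3],
    [0,0,-0.5,0,0.3],
    [0,0,-0.6,0,0.3],
    [0,0,-0.6,0,0.3],
    [0,0,-0.6,0,0.3],
    [0,0,-0.5,0,0.3],
    [0,0,-0.4,0,0.3],
    [0,0,-0.3,0,0.3],
    [0,0,-0.1,0,0.3],
    [0,0,0,0,0.3],
    [0,0,0,0,0.3],
  ],
)

```text
clock: 21.55
position: [0.5464, -0.0369, 0.2067]
tool_rot: [-3.141, -0.0, 1.571]
force: [0.0, -0.2, -3.7]
grip_width: 0.0637
finger_force: 44.7
```

```bash
python3 -c "
from h import *
heft(22)"
```

```text
t 22.65 pos [ 0.5467 -0.0369  0.2073] mean [-8.8000e-02  7.8000e-02 -2.1830e+00 -8.1163e+01 -3.4296e+01] std [0.405 0.422 0.515 0.174 0.042] w 0.06416396653961236 44.72032768651843
```

The hefts give about 2.1 N (left), 4.3 N (middle) and 2.2 N (right), so the middle tin is the heaviest. I put the right one back and return to the middle.

Emit:
jog_arm(
  motion=[
    [0,0,0.1,0,0.3],
    [0,0,0.4,0,0.3],
    [0,0,0.6,0,0.3],
    [0,0,0.7,0,0.3],
    [0,0,0.7,0,0.3],
    [0,0,0.6,0,0.3],
    [0,0,0.4,0,0.3],
    [0,0,0.25,0,0.3],
    [0,0,0.15,0,0.3],
    [0,0,0.1,0,0.3],
    [0,0,0,0,0.3],
    [0,0,0,0,0.3],
  ],
)

```text
clock: 23.85
position: [0.547, -0.037, 0.0881]
tool_rot: [3.141, 0.0, 1.571]
force: [-2.7, 0.1, 4.5]
grip_width: 0.0637
finger_force: 45.3
```

Emit:
jog_arm(
  motion=[
    [0,0,0,0,0.3],
    [0,0,0,0,0.3],
  ],
)

```text
clock: 24.05
position: [0.5469, -0.037, 0.0881]
tool_rot: [3.141, 0.0, 1.571]
force: [-3.5, -0.6, 6.3]
grip_width: 0.064
finger_force: 45.3
```

Emit:
jog_arm(
  motion=[
    [0,0,0,0,0.8],
    [0,0,0,0,1],
    [0,0,0,0,1],
    [0,0,0,0,1],
    [0,0,-0.3,0,1],
    [0,0,-0.6,0,1],
    [0,0,-0.8,0,1],
    [0,0,-0.8,0,1],
    [0,0,-0.8,0,1],
    [0,0,-0.7,0,1],
    [0,0,-0.5,0,1],
    [0,0,-0.3,0,1],
  ],
)

```text
clock: 25.25
position: [0.547, -0.0369, 0.2331]
tool_rot: [3.14, -0.0, 1.571]
force: [1.0, 0.4, 0.2]
grip_width: 0.0855
finger_force: 0.0
```

Emit:
jog_arm(
  motion=[
    [0.2,-0.03,0,0,1],
    [0.5,-0.05,0,0,1],
    [0.7,-0.05,0,0,1],
    [0.75,-0.05,0,0,1],
    [0.75,-0.05,0,0,1],
    [0.7,-0.05,0,0,1],
    [0.5,-0.05,0,0,1],
    [0.35,-0.05,0,0,1],
    [0.18,-0.05,0,0,1],
    [0,0,0,0,1],
    [0,0,0,0,1],
    [0,0,0,0,1],
  ],
)

```text
clock: 26.45
position: [0.5339, 0.1012, 0.2313]
tool_rot: [3.142, 0.0, 1.57]
force: [0.0, -0.2, 0.4]
grip_width: 0.0856
finger_force: 0.0
```

```bash
python3 - <<'E'
from h import *
f=wrist('w3.png'); print(f['state']['position'],f['state']['force'],proj(f,[[.534,.102,.136]]))
o=cv2.imread('pics/w1.png'); g=f['img']
# find the lid ellipse: low saturation contour near centre, before vs now
for im in(o,g):
    hsv=cv2.cvtColor(im,cv2.COLOR_BGR2HSV); m=cv2.inRange(hsv,(0,0,120),(179,45,255)); k=np.zeros_like(m);k[150:255,262:378]=255; m&=k
    cs=max(cv2.findContours(m,cv2.RETR_EXTERNAL,cv2.CHAIN_APPROX_NONE)[0],key=cv2.contourArea); print(cv2.minEnclosingCircle(cs),cv2.contourArea(cs))
E
```

```text
[0.53393227 0.1011557  0.2313111 ] [ 0.04676546 -0.21725552  0.42906132] [[320.20032283 203.80253732]]
((319.8434143066406, 201.29698181152344), 44.51505661010742) 5924.0
((319.5601806640625, 201.89915466308594), 44.41598129272461) 5905.0
```

View pics/w3.png

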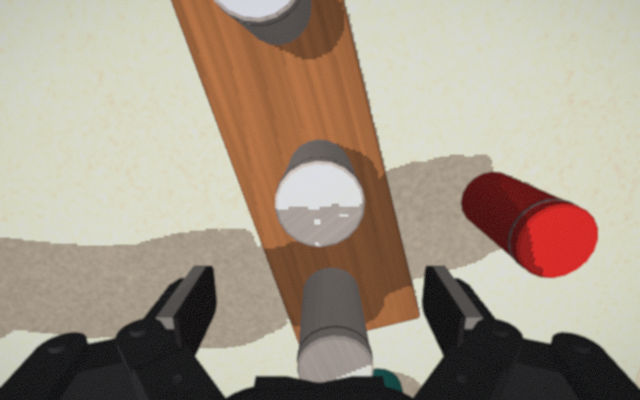

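The middle tin stands upright at (319.6,202) and the right one is back at (335,370). I grasp the middle one and lift it about 195 mm.

Emit:
jog_arm(
  motion=[
    [0,0,0.2,0,1],
    [0,0,0.5,0,1],
    [0,0,0.7,0,1],
    [0,0,0.8,0,1],
    [0,0,0.8,0,1],
    [0,0,0.7,0,1],
    [0,0,0.6,0,1],
    [0,0,0.4,0,1],
    [0,0,0.1,0,1],
    [0,0,0,0,1],
    [0,0,0,0,1],
    [0,0,0,0,1],
  ],
)

```text
clock: 27.7
position: [0.5342, 0.1021, 0.088]
tool_rot: [3.14, -0.0, 1.571]
force: [-0.2, 0.3, -0.2]
grip_width: 0.0856
finger_force: 0.0
```

Emit:
jog_arm(
  motion=[
    [0,0,0,0,0.6],
    [0,0,0,0,0.6],
    [0,0,0,0,0.3],
    [0,0,0,0,0.3],
    [0,0,0,0,0.3],
  ],
)

```text
clock: 28.2
position: [0.5342, 0.102, 0.088]
tool_rot: [3.141, -0.0, 1.571]
force: [-0.8, -0.2, 10.9]
grip_width: 0.0642
finger_force: 41.4
```

Emit:
jog_arm(
  motion=[
    [0,0,-0.1,0,0.3],
    [0,0,-0.3,0,0.3],
    [0,0,-0.5,0,0.3],
    [0,0,-0.7,0,0.3],
    [0,0,-0.8,0,0.3],
    [0,0,-0.8,0,0.3],
    [0,0,-0.8,0,0.3],
    [0,0,-0.8,0,0.3],
    [0,0,-0.7,0,0.3],
    [0,0,-0.5,0,0.3],
    [0,0,-0.3,0,0.3],
    [0,0,-0.2,0,0.3],
  ],
)

```text
clock: 29.4
position: [0.5337, 0.1019, 0.283]
tool_rot: [3.141, -0.0, 1.571]
force: [0.9, 0.2, -3.8]
grip_width: 0.0642
finger_force: 45.6
```

Emit:
jog_arm(
  motion=[
    [0,0,0,0,0.3],
    [0,0,0,0,0.3],
    [0,0,0,0,0.3],
    [0,0,0,0,0.3],
    [0,0,0,0,0.3],
    [0,0,0,0,0.3],
    [0,0,0,0,0.3],
    [0,0,0,0,0.3],
    [0,0,0,0,0.3],
    [0,0,0,0,0.3],
    [0,0,0,0,0.3],
    [0,0,0,0,0.3],
  ],
)

```text
clock: 30.6
position: [0.5338, 0.102, 0.2823]
tool_rot: [3.142, -0.0, 1.571]
force: [0.6, 0.5, -5.1]
grip_width: 0.0637
finger_force: 45.6
```

```bash
python3 -c "
from h import *
heft(8); a=grab('scene'); cv2.imwrite('pics/fin.png',cv2.resize(a['img'][70:250,230:510],None,fx=2.8,fy=2.8))"
```

```text
t 31.0 pos [0.5338 0.102  0.2823] mean [ 2.6000e-02  3.4800e-01 -4.4740e+00 -7.7302e+01 -3.9263e+01] std [0.493 0.776 0.62  0.001 0.001] w 0.06385485103197588 45.56247142609209
```

View pics/fin.png

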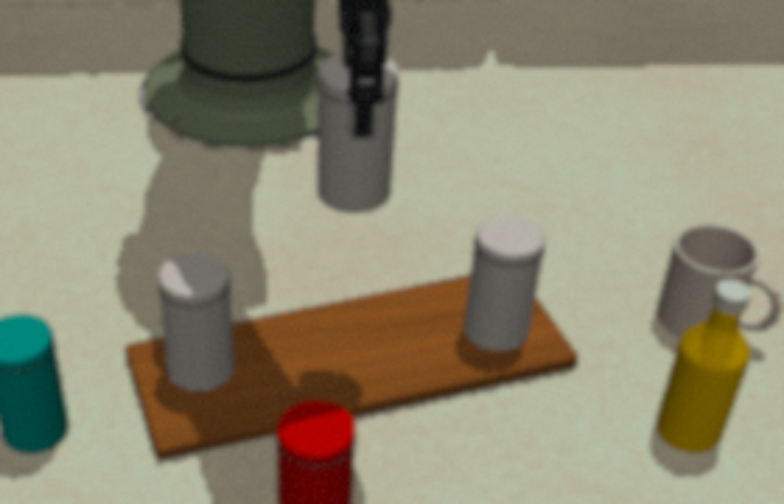

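The gripper holds the middle tin upright at crop (356,135), well above the board. The other two stand in their places at (197,320) and (505,285).

```bash
python3 -c "
from workcell import bot
print(bot.job_done())"
```

```text
the job is handed in; nothing more can be done
None
```

I hefted all three tins from left to right (about 2.1, 4.3 and 2.2 N), put each one back, and handed in at 31 s with the middle one, the heaviest, held upright about 19 cm above the board.

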